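# Test a contact block on the sloping rest with a spring-tipped probe

## Robot

A 7-joint arm with a two-finger parallel gripper is mounted at the origin on the work surface. World frame = base frame: x ahead of the robot, y to its left, z up, the work surface at z = 0. Lengths are in m, angles in rad, forces in N, time in s.
With the tool pointing down it reaches from about 0.425 to 0.875 m from the base axis. Payload 4.7 kg.
Tool frame: the origin (TCP) lies between the finger pads, 19 mm behind the fingertips; this is the grasp point; z points along the fingers, y is the direction in which the jaws open and shut (so a half turn about z gives the same grasp; the last joint's range is limited). The gripper opens to 87 mm and grips with 3 to 60 N. Pads are 19 mm wide; open, the fingers measure 117 mm over their backs; the gripper's body (75 mm by 190 mm) begins 51 mm behind the grasp point.
Start: joints at [1.288, 0.321, -0.07, 1.45, 0.023, 1.371, -0.057], TCP at [0.19, -0.622, 0.241] pointing down, gripper open.
Joint ranges: [-2.86, 2.86], [-0.3, 2.09], [-1.38, 1.24], [0.06, 2.45], [-1.56, 4.7], [0.09, 2.05], [-2.69, 2.69]. Speed limits (rad/s): [2.57, 2.57, 3.14, 3.14, 3.14, 3.14, 3.14].

## Interface

Orientations are given as a rotation vector (axis times angle).
In Python, from plant import status, imaging, close_job, nets gives the robot as it stands.
- The arm moves only by the tool step_arm, never from a script. Its arguments are lists of equal length, an entry for each row: "gripper": the finger opening in cm, from 0 to 8.7; "slide": the shift along the tool's x, y, z in cm, a list of three; "spin": the turn about the tool's z in degrees. In form: {"gripper": [gripper, ...], "slide": [[x, y, z], ...], "spin": [spin, ...]}. A call has 1 to 12 rows; each row is the pose to reach, as a shift and turn from the pose commanded when the call began, along the tool's axes at that moment; what a row does not reach only later rows make up. A row lasts 1/12 s, in which the tool goes at most 41.7 mm and 7.16 degrees, less where a joint would pass 70% of its speed; a pose out of reach is approached as far as the arm can. A call with a gripper value outside its range is refused whole. The fingers move at their own pace and stop on an object; "squeeze" is the grip in N (left out, the last holds). Time passes only in rows, so rows that repeat a pose let the fingers close. It gives the time, the measured TCP pose, the force and the opening at its end, in the units of the state.
- status.get_state(): the state, without advancing time (a new reading comes with each control period).
- imaging.grab_frame(name): name is "scene" or "top" or "wrist"; returns the picture (480x640x3 uint8, red, green, blue); there is no depth.
- imaging.camera_model(name): a dict with "vertical_fov" (degrees; the focal length in pixels is half the picture's height over the tangent of half this angle, whatever the lens; pixels are square), "cx", "cy" (the principal point, pixels), "position" and "rotation" of the camera in the world. Camera axes: x right, y up, looking along -z (the intrinsics and any distortion apply to the point x, -y, -z); pixel columns grow to the right and rows downward; lengths in m; the calibration is good to about 2 mm. A picture is of the moment at which its call begins: read the wrist's pose just before it. camera_model takes no time and is no camera call; for the wrist camera it gives the pose at the moment of the call.
- close_job(): hands the job in, once; it reports no verdict.
Trained networks look in the newest picture that a camera, given by its name, has taken for a name from the list of things; names that differ only in an ending like _2 or _b are one class to them, and where a whole thing is asked for, a point or a joint stands for the part that bears it (a point fixed in the world has none). Each returns a list of dicts, best first, with "confidence" (0 to 1); they miss things now and then, are a little off and sometimes report something else, mostly with a low value. They report only what shows in the picture. A call takes as long as a camera call.
- nets.regions_of(camera, name): "pixels" (480x640 bool, what is visible of it) and "box" ([left, top, width, height] in pixels, round what is visible of it).
The state is a dict: "time_s": time; "joints": joint angles; "qd": joint speeds; "joint_torque": joint torques, N m; "tool_pos": TCP position; "tool_rot": TCP orientation; "wrist_force": force on the tool from outside, world axes, zero at the start; "ft_torque": the same for the moment, N m; "gripper_width": finger opening in m.
Only numpy, scipy, OpenCV 4.12 (cv2) and the standard library are available. Lean on these libraries where they do the work, as an engineer would, in place of code of your own. Each camera call takes 0.05 s, during which the arm holds its last target.

## Task

Lay the black contact block on the narrow sloping rest, flat and centred on its bar, with the screw-stud end at the bottom against the lip, and let go of it. Then take the spring-tipped test probe out of its wooden stand and hold its tip gently on the middle of the block's flat round brass pad, the probe square to the block's face and the spring tip pressed about half-way in. Finish while still holding the probe there, and leave the other things on the bench where they are.

Things in the scene. Friction and masses are not known exactly. Their poses are not given: they have to be found in the camera images.
- block: black moulded contact block, 90 x 36 x 22 mm (its x, y, z), 0.13 to 0.25 kg, lying on the bench. Origin: centre of its underside; z out of the top face, x towards the pad end. On top, at x = +25 mm, a flat round brass pad (16 mm across, 2 mm high); at x = -30 mm a screw stud with a round nut (nut 16 mm across, top 13 mm above the face).
- pad (a point): centre of the top of the block's flat round brass pad, the marked spot (24 mm above the block's underside); axes as the block's
- rest: fixed test rest: a green base plate 120 x 70 x 10 mm (x, y, z of its frame), a green post and on it a steel bar 24 mm wide and 10 mm thick, sloping at 20 degrees (0.35 rad), rising towards the rest's +x (away from the robot, give or take the rest's yaw). Origin: centre of the base plate's underside.
- rest_seat (a point): point on the bar's top surface, on its centreline, at the lip at its low end; 60 mm above the bench, 45 mm to the -x side of the rest's origin. Axes: x up the slope (the bar reaches 100 mm), y across the bar, z square out of the sloping surface. The lip stands 8 mm above the bar and is 24 mm wide. A block fully home has its origin 45 mm up the slope from here.
- stand: fixed wooden stand for the probe, 64 x 64 mm and 85 mm high, with a through hole of 17 mm in the middle of its top. Origin: centre of its underside.
- probe: spring-tipped test probe, 80 g, upright in the stand. Origin: underside of its flange (26 mm across, 4 mm thick), which rests on the stand's top; z along it, away from the tip. Above: a square grey head 14 x 14 mm, to z = 48 mm, sides square to x and y; below: a round shank 14 mm across to z = -50 mm, then the thin brass spring tip to z = -64 mm. Lift it 70 mm to clear the stand.
- probe_head (a point): middle of the probe's square head, 30 mm above the flange's underside, a good place for the TCP when gripping; axes as the probe's
- probe_tip (a point): very end of the probe's spring tip, 64 mm below the probe's origin (it moves up the probe when pressed); axes as the probe's
- plunger (a joint): how far the spring tip is pressed into the probe, m: 0 free, 0.010 fully in, 0.005 half-way. The spring pushes back with 0.5 N at first and 0.5 N more for each mm.
- screwdriver: screwdriver, 190 mm long, lying; a bystander
- wrench: open-ended wrench, 180 mm long, lying; a bystander
- coil: copper-coloured spool, 44 mm across, 38 mm high, standing; a bystander. Origin: centre of its underside
- collar: brass ring, 38 mm across, 16 mm high, lying flat; a bystander. Origin: centre of its underside
- jar: glass jar with steel lid, 60 mm across, 75 mm high; a bystander. Origin: centre of its underside
- spray_can: spray can, 64 mm across, 190 mm high; a bystander. Origin: centre of its underside
- tin: round aluminium tin, 72 mm across, 58 mm high; a bystander. Origin: centre of its underside

How it is judged:
On the way:
1. the contact block lies flat, centred and released on the sloping bar, stud end at the lip (x of block in the frame of rest_seat between 0.041 and 0.053 m and y of block in the frame of rest_seat between -0.008 and 0.008 m and z of block in the frame of rest_seat between -0.004 and 0.004 m and x of pad in the frame of rest_seat above 0.055 m and angle between the z axis of block and the z axis of rest_seat, either way round below 0.08 rad and angle between the x axis of block and the x axis of rest_seat, either way round below 0.15 rad and contact force between block and rest above 0.3 N and contact force between the fingers and block below 0.1 N and linear speed of block below 0.02 m/s), for 0.3 s.
At the end, for the whole second after the job is handed in: For the last second: block flat on the bar (4.5 deg), in line (8 deg), within 8 mm of centreline and lip, stud end down, untouched by fingers; probe gripped, clear of stand and rest, tip within 6 mm of the pad centre, square to the block (8 deg), tip pressed in 2 to 8 mm, 0.5 to 7 N (all of step 1 and distance between probe_tip and pad below 0.006 m and angle between the z axis of probe and the z axis of block, either way round below 0.14 rad and value of joint plunger between 0.002 and 0.008 m and contact force between probe and block between 0.5 and 7 N and contact force between the fingers and probe above 1 N and contact force between probe and stand below 0.05 N and contact force between probe and rest below 0.05 N and linear speed of probe below 0.02 m/s); the arm keeps its last pose, push and grip.
It fails at once if the probe is driven hard into the block (over 15 N) (contact force between probe and block above 15 N).
It fails at once if a bystander is knocked more than 30 mm from its place (distance of any of screwdriver, wrench, coil, collar, jar, spray_can, tin from where it was at the start of the episode above 0.03 m).
It also fails if it takes over 54 s, if anything falls off the work surface, if the arm or the gripper's body presses on something with over 40 N, if the wrist force passes 120 N, or if a joint passes its speed limit or range.

## Working session

There is one attempt and no reset: what is moved stays moved. The work goes in short steps, Python scripts to look and compute and a tool call to move; the robot and the scene stay as the last step left them, time stands still between calls to the robot, and variables do not carry over. Pictures are saved under pics/ and viewed, and the job is handed in when it is done.

Besides the shell and the picture viewer there is one more tool, called after "Request:" as name([rows], argument=value, ...), one row to a line, values as JSON. step_arm: Moves the arm, as the interface text tells. Its arguments: {"type":"object","properties":{"gripper":{"type":"array","items":{"type":"number"}},"slide":{"type":"array","items":{"type":"array","items":{"type":"number"}}},"spin":{"type":"array","items":{"type":"number"}},"squeeze":{"type":"number"}},"required":["gripper","slide","spin"]}

```bash
ls; mkdir -p pics; python3 - <<'E'
from plant import status, imaging, nets
import cv2
print(status.get_state())
for n in ["scene","top","wrist"]:
    f=imaging.grab_frame(n); cv2.imwrite(f"pics/{n}0.png",f[:,:,::-1]); print(n,imaging.camera_model(n))
    if n!="wrist":
        for t in ["block","rest","stand","probe"]:
            r=nets.regions_of(n,t); print(t,[(x["confidence"],x["box"]) for x in r])
E
```

```text
pics
{'time_s': 0.0, 'joints': array([ 1.28809573,  0.32179257, -0.07006538,  1.4516595 ,  0.02258407,
        1.37078642, -0.05686468]), 'qd': array([-0.00072537, -0.00084504,  0.0002313 ,  0.00056874,  0.00020036,
        0.00045647,  0.00027029]), 'joint_torque': array([-4.22207868e-04, -4.91284204e+01, -4.04277295e-01, -3.12526238e+01,
       -6.41124928e-02,  4.37833916e-02,  1.97041340e-04]), 'tool_pos': array([ 0.18989977, -0.62111012,  0.24018886]), 'tool_rot': array([-3.10524889e+00, -4.64302602e-01,  5.67803066e-04]), 'wrist_force': array([ 0.33934856, -0.89972386,  0.09551563]), 'ft_torque': array([ 0.00447743, -0.01019153, -0.03662473]), 'gripper_width': 0.08710909174711176}
scene {'vertical_fov': 43.80565596322895, 'cx': 313.19167010174004, 'cy': 235.26291442380239, 'position': array([ 1.24162405, -0.18675508,  1.16911638]), 'rotation': array([0.48711395, 0.38252499, 1.29248462])}
block [(0.94, [213.2, 235.7, 18.2, 37.7])]
rest [(0.59, [303.7, 237.5, 49.4, 62.9])]
stand [(0.74, [425.5, 172.4, 33.3, 47.1])]
probe [(0.62, [441.1, 172.1, 11.3, 15.9])]
top {'vertical_fov': 43.08785039327489, 'cx': 330.38921846090835, 'cy': 237.30674394585338, 'position': array([ 0.37082921, -0.02984034,  1.61709057]), 'rotation': array([ 0.11030132, -0.09067115, -1.58177674])}
block [(0.63, [403.5, 246.0, 14.1, 35.2])]
rest [(0.85, [310.6, 197.8, 33.8, 48.6])]
stand [(0.85, [192.2, 252.0, 36.1, 31.2]), (0.23, [202.3, 262.6, 6.6, 8.6])]
probe [(0.63, [199.8, 259.0, 10.8, 15.6])]
wrist {'vertical_fov': 68.79062754688402, 'cx': 319.75039080897534, 'cy': 240.9021383637188, 'position': array([ 0.26722769, -0.59696891,  0.38429637]), 'rotation': array([-0.26035957,  0.19319311, -1.26372774])}
```

View pics/scene0.png

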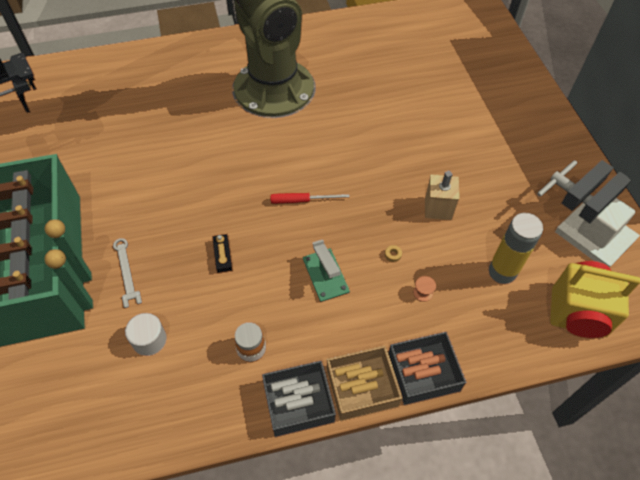

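View pics/top0.png

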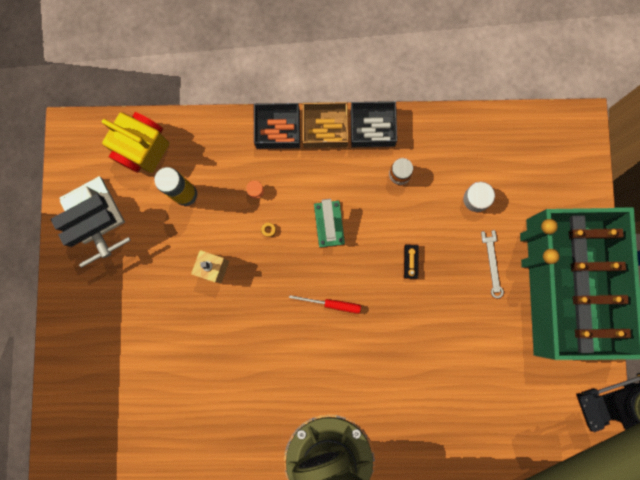

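View pics/wrist0.png

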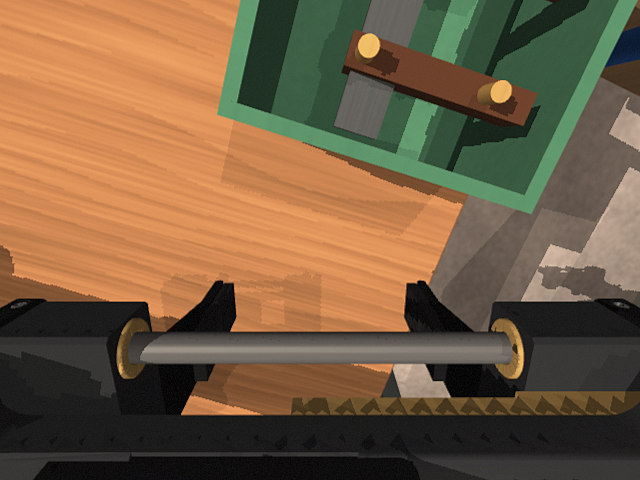

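```bash
cat > h.py <<'E'
from plant import status, imaging, nets
import cv2, numpy as np
from scipy.spatial.transform import Rotation as R
def cam(n):
    m=imaging.camera_model(n); f=240/np.tan(np.radians(m["vertical_fov"])/2)
    return dict(f=f,cx=m["cx"],cy=m["cy"],p=np.array(m["position"]),R=R.from_rotvec(m["rotation"]).as_matrix())
def proj(c,P):
    q=(np.atleast_2d(P)-c["p"])@c["R"]; return np.c_[c["cx"]+c["f"]*q[:,0]/-q[:,2], c["cy"]-c["f"]*q[:,1]/-q[:,2]]
def ray(c,uv):
    uv=np.atleast_2d(uv); d=np.c_[(uv[:,0]-c["cx"])/c["f"],-(uv[:,1]-c["cy"])/c["f"],-np.ones(len(uv))]; return d@c["R"].T
def onz(c,uv,z):
    d=ray(c,uv); return c["p"]+d*((z-c["p"][2])/d[:,2])[:,None]
def tcp():
    s=status.get_state(); return s["tool_pos"],R.from_rotvec(s["tool_rot"]).as_matrix()
def totool(P):
    p,M=tcp(); return ((np.atleast_2d(P)-p)@M*100)  # cm in tool axes
def box(L,W,H,z0=0,x0=0):
    return np.array([[x0+a*L/2,b*W/2,z0+h] for a in(-1,1) for b in(-1,1) for h in(0,H)])
def pose(x,y,yaw,P,z=0):
    c,s=np.cos(yaw),np.sin(yaw); P=np.atleast_2d(P); return np.c_[x+c*P[:,0]-s*P[:,1],y+s*P[:,0]+c*P[:,1],z+P[:,2]]
def hullmask(uv,sc=4):
    m=np.zeros((480*sc//sc,640),np.uint8); h=cv2.convexHull(np.float32(uv)); cv2.fillConvexPoly(m,np.int32(np.round(h*16)),255,cv2.LINE_AA,4); return m/255.
E
python3 - <<'E'
from h import *
for n in ["scene","top"]:
    c=cam(n); imaging.grab_frame(n)
    for t,z in [("block",.02),("rest",.04),("stand",.085),("probe",.11),("screwdriver",.01),("spray_can",.1),("coil",.02),("collar",.01),("wrench",0),("tin",.03),("jar",.04)]:
        r=nets.regions_of(n,t)
        if not r: print(n,t,None); continue
        m=r[0]["pixels"].astype(np.uint8); ys,xs=np.nonzero(m)
        rc=cv2.minAreaRect(np.c_[xs,ys].astype(np.float32)); 
        print(n,t,r[0]["confidence"],onz(c,[xs.mean(),ys.mean()],z).round(3), onz(c,cv2.boxPoints(rc),z)[:,:2].round(3).tolist() if t in("block","rest","stand","screwdriver") else "")
p,M=tcp(); print(M.round(3)); w=cam("wrist"); print("cam in tool",((w["p"]-p)@M).round(4)); print((M.T@w["R"]).round(3),w["f"])
E
```

```text
scene block 0.91 [[ 0.515 -0.221  0.02 ]] [[0.462, -0.237], [0.465, -0.199], [0.567, -0.205], [0.564, -0.241]]
scene rest None
scene stand 0.9 [[0.531 0.283 0.085]] [[0.457, 0.269], [0.476, 0.348], [0.593, 0.302], [0.574, 0.227]]
scene probe 0.64 [[0.505 0.3   0.11 ]] 
scene screwdriver 0.67 [[ 0.397 -0.021  0.01 ]] [[0.368, -0.079], [0.412, 0.1], [0.44, 0.092], [0.397, -0.085]]
scene spray_can 0.84 [[0.7   0.383 0.1  ]] 
scene coil 0.92 [[0.708 0.192 0.02 ]] 
scene collar 0.77 [[0.604 0.155 0.01 ]] 
scene wrench 0.84 [[ 0.505 -0.438  0.   ]] 
scene tin None
scene jar 0.68 [[ 0.529 -0.43   0.04 ]] 
top block 0.81 [[ 0.51  -0.222  0.02 ]] [[0.555, -0.205], [0.555, -0.242], [0.465, -0.239], [0.466, -0.203]]
top rest None
top stand 0.86 [[0.496 0.293 0.085]] [[0.479, 0.344], [0.542, 0.323], [0.515, 0.245], [0.452, 0.266]]
top probe 0.62 [[0.497 0.298 0.11 ]] 
top screwdriver 0.38 [[ 0.682 -0.41   0.01 ]] [[0.679, -0.357], [0.735, -0.416], [0.682, -0.464], [0.626, -0.406]]
top spray_can 0.96 [[0.702 0.382 0.1  ]] 
top coil 0.78 [[0.709 0.19  0.02 ]] 
top collar None
top wrench 0.88 [[ 0.504 -0.441  0.   ]] 
top tin 0.71 [[ 0.677 -0.405  0.03 ]] 
top jar 0.83 [[ 0.747 -0.2    0.04 ]] 
[[ 0.956  0.292 -0.   ]
 [ 0.292 -0.956 -0.   ]
 [-0.     0.    -1.   ]]
cam in tool [ 0.081 -0.001 -0.143]
[[-0.     0.955  0.298]
 [ 1.    -0.     0.   ]
 [ 0.     0.298 -0.955]] 350.57266575959596
```

Request:
step_arm([
  [49.3, -38.3, 0],
  [49.3, -38.3, 0],
  [49.3, -38.3, 0],
  [49.3, -38.3, 0],
  [49.3, -38.3, 0],
  [49.3, -38.3, 0],
  [49.3, -38.3, 0],
  [49.3, -38.3, 0],
  [49.3, -38.3, 0],
  [49.3, -38.3, 0],
  [49.3, -38.3, 0],
  [49.3, -38.3, 0],
], gripper=[8.7, 8.7, 8.7, 8.7, 8.7, 8.7, 8.7, 8.7, 8.7, 8.7, 8.7, 8.7], spin=[17, 17, 17, 17, 17, 17, 17, 17, 17, 17, 17, 17])

```text
time_s: 2.75
tool_pos: [0.4788, -0.211, 0.2417]
tool_rot: [3.141, -0.0, 0.001]
wrist_force: [1.6, -1.3, 0.3]
gripper_width: 0.0871
```

Request:
step_arm([
  [6.5, -9.5, 0],
  [6.5, -9.5, 0],
  [6.5, -9.5, 0],
  [6.5, -9.5, 0],
  [6.5, -9.5, 0],
  [6.5, -9.5, 0],
], gripper=[8.7, 8.7, 8.7, 8.7, 8.7, 8.7], spin=[0, 0, 0, 0, 0, 0])

```text
time_s: 3.25
tool_pos: [0.5426, -0.1186, 0.2411]
tool_rot: [3.141, -0.0, -0.001]
wrist_force: [-0.4, -0.3, -0.0]
gripper_width: 0.0871
```

```bash
python3 - <<'E'
from h import *
c=cam("wrist"); f=imaging.grab_frame("wrist"); cv2.imwrite("pics/w1.png",f[:,:,::-1]); np.savez("w1.npz",f=f,**c)
print(tcp())
for t in ["block","rest"]:
    for r in nets.regions_of("wrist",t)[:2]:
        print(t,r["confidence"],r["box"]); np.save(f"w1_{t}.npy",r["pixels"]) if r["confidence"]>.4 else 0
E
```

```text
Traceback (most recent call last):
TypeError: numpy.savez() got multiple values for keyword argument 'f'
```

View pics/w1.png

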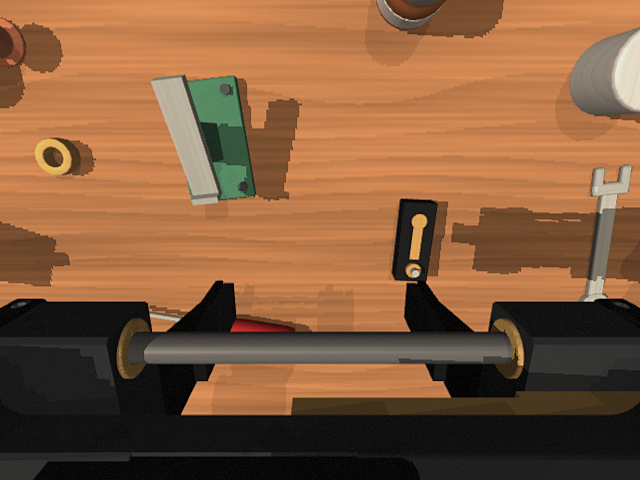

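```bash
python3 - <<'E'
from h import *
import json
c=cam("wrist"); f=imaging.grab_frame("wrist"); np.savez("w1.npz",img=f,**c)
for t in ["block","rest"]:
    for r in nets.regions_of("wrist",t)[:2]:
        print(t,r["confidence"],r["box"])
        if r["confidence"]>.4: np.save(f"w1_{t}.npy",r["pixels"])
a=cv2.resize(f[55:225,130:270],None,fx=4,fy=4,interpolation=cv2.INTER_CUBIC)[:600,:560]
b=cv2.resize(f[190:290,380:450],None,fx=6,fy=6,interpolation=cv2.INTER_CUBIC)
a=cv2.resize(f[65:215,130:270],None,fx=4,fy=4,interpolation=cv2.INTER_CUBIC)
cv2.imwrite("pics/cropR.png",a[:,:,::-1]);cv2.imwrite("pics/cropB.png",b[:,:,::-1])
E
```

```text
block 0.65 [395.1, 199.1, 41.4, 84.8]
rest 0.81 [151.2, 71.1, 102.3, 134.0]
```

View pics/cropR.png

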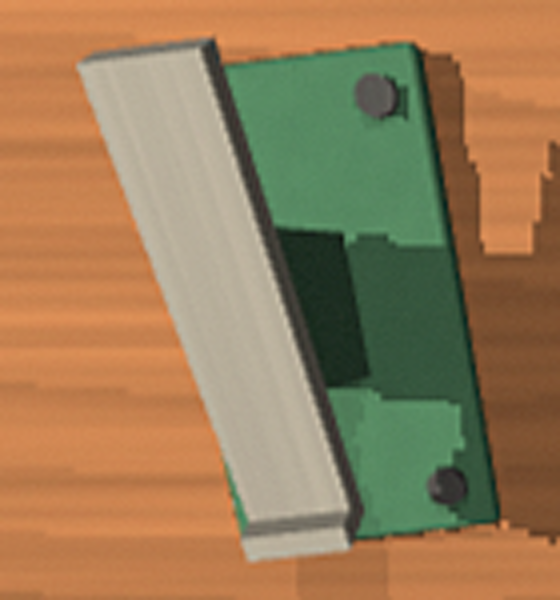

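View pics/cropB.png

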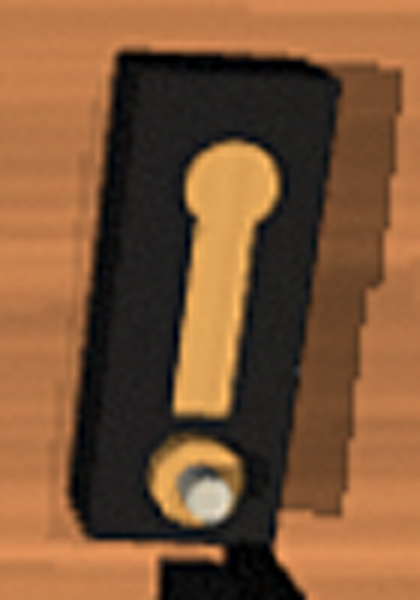

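```bash
cat > fit.py <<'E'
from h import *
from scipy.optimize import least_squares
d=np.load("w1.npz"); c={k:d[k] for k in ("f","cx","cy","p","R")}; img=d["img"]
def fit(M,uv,x0):
    r=least_squares(lambda q:(proj(c,pose(q[0],q[1],q[2],M))-uv).ravel(),x0); return r.x,r.fun.reshape(-1,2).round(1)
uvR=np.array([[78,65],[204,48],[413,44],[499,521]])/4+[130,65]-.4
MR=np.array([[.049,.012,.0942],[.049,-.012,.0942],[.06,-.035,.01],[-.06,-.035,.01]])
q,e=fit(MR,uvR,[.6,.03,0]); print("rest",q.round(4),e.tolist())
uvB=np.array([[232,187],[340,80],[272,540],[120,66]])/6+[380,190]-.4
MB=np.array([[.025,0,.024],[.045,-.018,.022],[-.045,-.018,.022],[.045,.018,.022]])
b,e=fit(MB,uvB,[.51,-.22,0]); print("block",b.round(4),e.tolist())
o=cv2.resize(img,None,fx=2,fy=2)[:, :]
def draw(P,edges=None,col=(255,0,255)):
    for u in proj(c,P): cv2.circle(o,tuple(np.int32(np.round((u+.5)*2))),2,col,-1)
draw(pose(*q,box(.12,.07,.01))); 
s=np.radians(20); seat=np.array([-.045,0,.06]); X=np.array([np.cos(s),0,np.sin(s)]);Z=np.array([-np.sin(s),0,np.cos(s)])
bar=np.array([seat+X*a+np.array([0,b_,0])+Z*h for a in(0,.1) for b_ in(-.012,.012) for h in(-.01,0)]); draw(pose(*q,bar),col=(0,0,255))
draw(pose(*q,np.array([seat+Z*.008+[0,.012,0],seat+Z*.008-[0,.012,0]])),col=(255,0,0))
draw(pose(*b,box(.09,.036,.022))); draw(pose(*b,[[.025,0,.024]]))
cv2.imwrite("pics/fit1.png",o[100:600,250:950,::-1])
print(pose(*q,[seat]),X)
E
python3 fit.py
```

```text
rest [ 0.6124 -0.0072  0.1136] [[-0.0, 0.0], [-0.5, 0.3], [0.6, -1.2], [0.2, 1.1]]
block [ 0.5079 -0.2207 -0.0329] [[-1.4, -0.4], [-0.6, -1.1], [0.3, 1.4], [1.7, 0.2]]
[[ 0.56770813 -0.01233924  0.06      ]] [0.93969262 0.         0.34202014]
```

View pics/fit1.png

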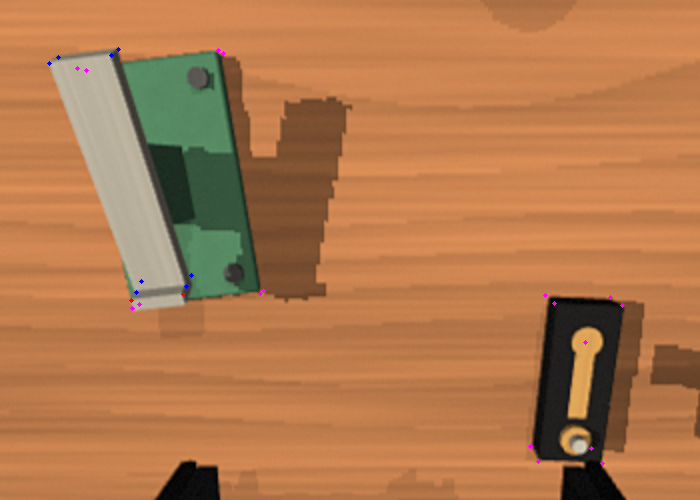

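Request:
step_arm([
  [-3.5, 10.2, 4],
  [-3.5, 10.2, 8],
  [-3.5, 10.2, 12],
  [-3.5, 10.2, 15],
  [-3.5, 10.2, 17],
  [-3.5, 10.2, 19],
  [-3.5, 10.2, 20.5],
  [-3.5, 10.2, 21.8],
  [-3.5, 10.2, 21.8],
  [-3.5, 10.2, 21.8],
  [-3.5, 10.2, 21.8],
], gripper=[8.7, 8.7, 8.7, 8.7, 8.7, 8.7, 8.7, 8.7, 8.7, 8.7, 8.7], spin=[1.9, 1.9, 1.9, 1.9, 1.9, 1.9, 1.9, 1.9, 1.9, 1.9, 1.9])

```text
time_s: 4.37
tool_pos: [0.509, -0.2203, 0.0247]
tool_rot: [3.14, -0.052, 0.004]
wrist_force: [-0.1, 1.2, -0.4]
gripper_width: 0.087
```

Request:
step_arm([
  [0, 0, 0],
  [0, 0, 0],
  [0, 0, 0],
  [0, 0, 0],
  [0, 0, 0],
  [0, 0, 0],
  [0, 0, 0],
  [0, 0, 0],
  [0, 0, 0],
  [0, 0, 0],
], gripper=[3, 3, 3, 3, 3, 3, 3, 3, 3, 3], spin=[0, 0, 0, 0, 0, 0, 0, 0, 0, 0], squeeze=20)

```text
time_s: 5.2
tool_pos: [0.5079, -0.2201, 0.0232]
tool_rot: [3.141, -0.052, 0.0]
wrist_force: [0.2, -0.7, -0.2]
gripper_width: 0.0358
```

```bash
python3 - <<'E'
from h import *
c=cam("wrist"); f=imaging.grab_frame("wrist"); cv2.imwrite("pics/w2.png",f[:,:,::-1])
print(status.get_state()["tool_pos"],status.get_state()["wrist_force"],status.get_state()["gripper_width"])
E
```

```text
[ 0.50793324 -0.22004365  0.02321297] [ 0.60178503 -1.05862379 -0.93083907] 0.03564631020936545
```

View pics/w2.png

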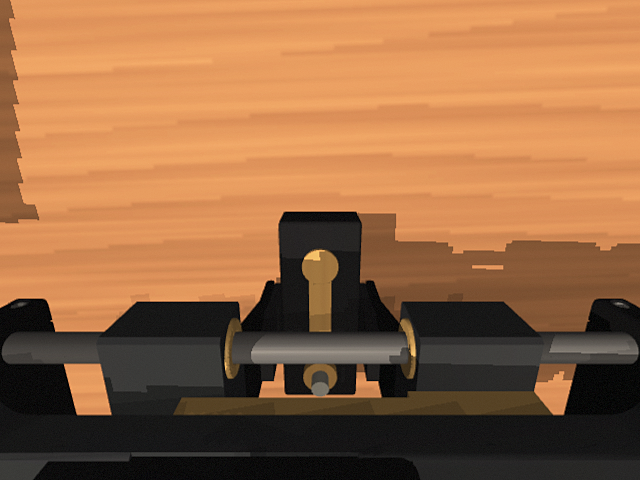

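```bash
python3 - <<'E'
from h import *
c=cam("wrist"); p,M=tcp()
for uv,z in (([320,266],.024),([320,222],.022),([320,212],0)):
    print((onz(c,uv,z)-p)@M)
# probe/stand from stored top & scene with fresh images
for n in ["top","scene"]:
    imaging.grab_frame(n) if 0 else None
E
```

```text
[[ 0.02482259 -0.00041356 -0.00078625]]
[[ 0.04402573 -0.00041329  0.00121447]]
[[ 0.04341848 -0.00041089  0.02321445]]
```

Request:
step_arm([
  [0, 0, -3],
  [0, 0, -7],
  [0, 0, -11],
  [2, -4, -12.7],
  [4, -8, -12.7],
  [6, -12, -12.7],
  [8, -16, -12.7],
  [9.3, -19.5, -12.7],
  [9.3, -21.5, -12.7],
  [9.3, -21.5, -12.7],
  [9.3, -21.5, -12.7],
  [9.3, -21.5, -12.7],
], gripper=[3, 3, 3, 3, 3, 3, 3, 3, 3, 3, 3, 3], spin=[0, 0, 0, 0, -4, -8.4, -8.4, -8.4, -8.4, -8.4, -8.4, -8.4], squeeze=20)

```text
time_s: 6.25
tool_pos: [0.6074, -0.0086, 0.1495]
tool_rot: [3.136, 0.178, -0.002]
wrist_force: [0.3, -0.9, -1.8]
gripper_width: 0.0362
```

```bash
python3 - <<'E'
from h import *
c=cam("wrist"); f=imaging.grab_frame("wrist"); cv2.imwrite("pics/w3.png",f[:,:,::-1]); p,M=tcp()
f=imaging.grab_frame("scene"); cv2.imwrite("pics/s3.png",cv2.resize(f[200:330,240:400],None,fx=4,fy=4,interpolation=cv2.INTER_CUBIC)[:,:,::-1])
print(p,M[:,0],totool([.6081,-.0077,.0986]))
print(status.get_state()["gripper_width"],status.get_state()["wrist_force"],(onz(c,[320,266],p[2]+.0008)-p)@M)
E
```

```text
[ 0.60749437 -0.00971146  0.14963146] [ 0.99375861  0.1115432  -0.0013937 ] [[ 0.08677741 -0.24483797  5.11725236]]
0.036255924465429266 [ 0.47263292  0.37018195 -1.95045197] [[ 0.02507891 -0.00183717 -0.00083687]]
```

View pics/w3.png

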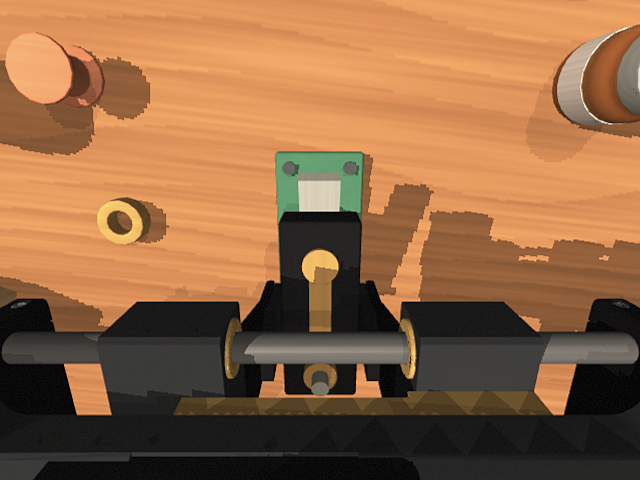

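View pics/s3.png

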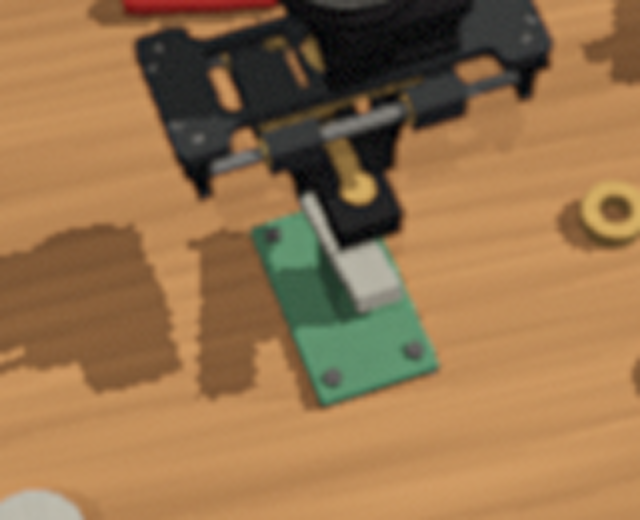

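```bash
python3 - <<'E'
from h import *
c=cam("wrist"); p,M=tcp()
f=cv2.imread("pics/w3.png"); print(f[145:215,319].tolist()[::2])
for v in (178,179,180,181): print(v,((onz(c,[320,v],.0942)-p)@M)[0,0], "expect",.094-.0407)
for v in (151,152,153): print(v,((onz(c,[320,v],.01)-p)@M)[0,0], "expect",.105-.0407)
E
```

```text
[[101, 165, 239], [95, 156, 233], [93, 147, 226], [65, 104, 156], [102, 141, 86], [118, 161, 106], [114, 158, 102], [115, 159, 102], [115, 159, 102], [117, 162, 105], [116, 159, 102], [116, 161, 101], [112, 157, 100], [111, 159, 98], [120, 138, 138], [124, 138, 146], [122, 136, 144], [118, 131, 140], [176, 198, 207], [184, 207, 217], [184, 207, 217], [185, 207, 219], [182, 206, 216], [182, 207, 217], [185, 209, 219], [182, 207, 217], [183, 207, 217], [183, 207, 218], [183, 206, 217], [183, 207, 217], [183, 206, 217], [181, 205, 216], [183, 207, 217], [131, 147, 156], [13, 12, 10]]
178 0.05580185631302107 expect 0.0533
179 0.05524397904552043 expect 0.0533
180 0.05468515480038066 expect 0.0533
181 0.054125381164360165 expect 0.0533
151 0.06614366844315038 expect 0.0643
152 0.06538429676144196 expect 0.0643
153 0.06462366494908582 expect 0.0643
```

Request:
step_arm([
  [0.15, 0, 1.5],
  [0.15, 0, 2.8],
  [0.15, 0, 3.2],
  [0.15, 0, 3.5],
  [0.15, 0, 3.8],
  [0.15, 0, 4.1],
  [0.15, 0, 4.4],
  [0.15, 0, 4.7],
  [0.15, 0, 4.9],
  [0.15, 0, 5.0],
  [0.15, 0, 5.0],
  [0.15, 0, 5.0],
], gripper=[3, 3, 3, 3, 3, 3, 3, 3, 3, 3, 3, 3], spin=[0, 0, 0, 0, 0, 0, 0, 0, 0, 0, 0, 0], squeeze=7)

```text
time_s: 7.35
tool_pos: [0.6099, -0.0074, 0.1003]
tool_rot: [-3.136, -0.179, -0.002]
wrist_force: [-0.5, 0.7, -1.6]
gripper_width: 0.0361
```

```bash
python3 - <<'E'
from h import *
c=cam("wrist"); f=imaging.grab_frame("wrist"); cv2.imwrite("pics/w4.png",f[:,:,::-1]); p,M=tcp()
f=imaging.grab_frame("scene"); cv2.imwrite("pics/s4.png",cv2.resize(f[200:330,240:400],None,fx=4,fy=4,interpolation=cv2.INTER_CUBIC)[:,:,::-1])
print(p,status.get_state()["gripper_width"],status.get_state()["wrist_force"])
E
```

```text
[ 0.60986369 -0.00732411  0.10030318] 0.036305346356860044 [ 0.48837279  0.67793139 -2.48971908]
```

View pics/w4.png

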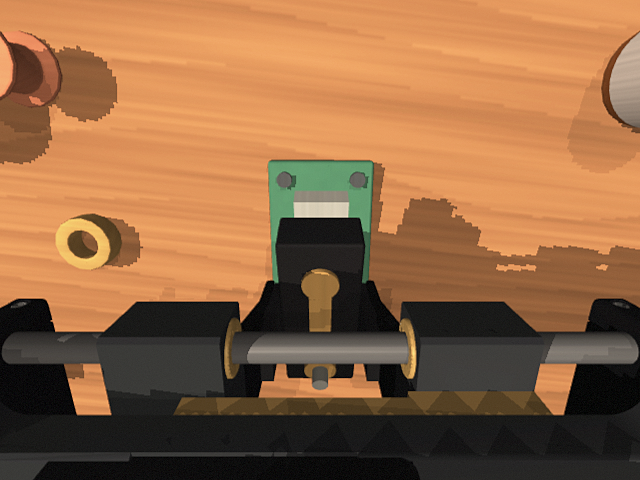

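View pics/s4.png

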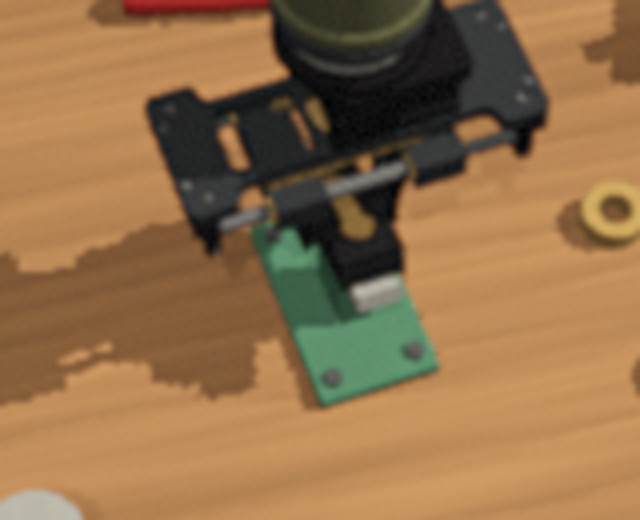

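Request:
step_arm([
  [0, 0, 0.1],
  [0, 0, 0.2],
  [0, 0, 0.3],
  [0, 0, 0.3],
], gripper=[3, 3, 3, 3], spin=[0, 0, 0, 0], squeeze=4)

```text
time_s: 7.78
tool_pos: [0.6101, -0.0074, 0.0982]
tool_rot: [-3.136, -0.179, -0.002]
wrist_force: [-1.1, 0.6, 3.8]
gripper_width: 0.0366
```

```bash
python3 - <<'E'
from h import *
c=cam("wrist"); f=imaging.grab_frame("wrist"); cv2.imwrite("pics/w5.png",f[:,:,::-1]); p,M=tcp()
print(p,status.get_state()["gripper_width"],status.get_state()["wrist_force"])
E
```

```text
[ 0.61007569 -0.00742171  0.09814842] 0.0357409913968486 [-1.73655736  0.84380639  5.09447115]
```

View pics/w5.png

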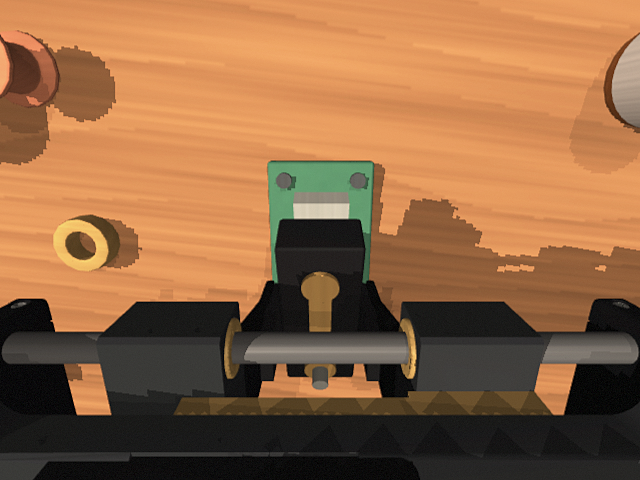

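Request:
step_arm([
  [0, 0, -0.1],
  [0, 0, -0.1],
  [0, 0, -0.1],
  [0, 0, -0.1],
  [0, 0, -0.1],
], gripper=[5.5, 5.5, 5.5, 5.5, 5.5], spin=[0, 0, 0, 0, 0])

```text
time_s: 8.25
tool_pos: [0.6093, -0.0079, 0.0979]
tool_rot: [3.137, 0.178, -0.001]
wrist_force: [-0.4, -0.3, 0.1]
gripper_width: 0.0537
```

Request:
step_arm([
  [0, 0, -3],
  [0, 0, -7],
  [0, 0, -11],
  [-2, 0, -14],
  [-4, 0, -14],
  [-5, 0, -14],
  [-5, 0, -14],
  [-5, 0, -14],
], gripper=[5.5, 5.5, 5.5, 6, 7, 7, 7, 7], spin=[0, 0, 0, 0, 0, 0, 0, 0])

```text
time_s: 8.92
tool_pos: [0.5592, -0.0139, 0.2372]
tool_rot: [3.136, 0.177, -0.002]
wrist_force: [-0.2, -1.0, -0.4]
gripper_width: 0.0694
```

```bash
python3 - <<'E'
from h import *
c=cam("wrist"); f=imaging.grab_frame("wrist"); cv2.imwrite("pics/w6.png",f[:,:,::-1]); p,M=tcp(); np.savez("w6.npz",img=f,**c)
print(p,status.get_state()["gripper_width"],status.get_state()["wrist_force"])
E
```

```text
[ 0.55959376 -0.01376784  0.23698363] 0.06946284685138909 [0.18724679 0.1719441  0.50122402]
```

View pics/w6.png

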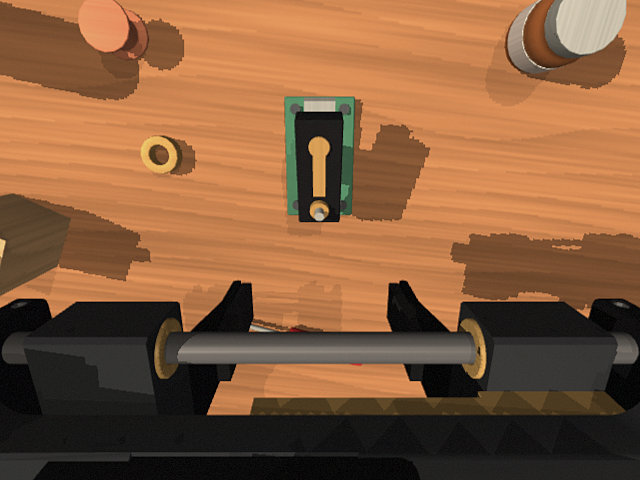

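```bash
python3 - <<'E'
from h import *
f=cv2.imread("pics/w6.png"); o=cv2.resize(f[90:230,270:370],None,fx=4.2,fy=4.2,interpolation=cv2.INTER_CUBIC)
cv2.imwrite("pics/crop6.png",o)
E
```

```text
(no output)
```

View pics/crop6.png

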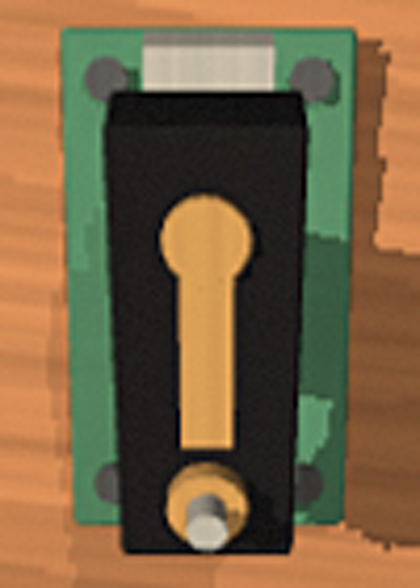

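```bash
cat > fit6.py <<'E'
from h import *
from scipy.optimize import least_squares
d=np.load("w6.npz"); c={k:d[k] for k in ("f","cx","cy","p","R")}
S=4.2; t=lambda L:np.array(L)/S+[270,90]-.4
uR=t([[62,28],[355,30],[74,522],[343,522],[142,45],[272,45]])
MR=np.array([[.06,.035,.01],[.06,-.035,.01],[-.06,.035,.01],[-.06,-.035,.01],[.049,.012,.0942],[.049,-.012,.0942]])
uB=t([[107,128],[305,125],[124,551],[291,551],[206,240]])
s=np.radians(20);seat=np.array([-.045,0,.06]);X=np.array([np.cos(s),0,np.sin(s)]);Z=np.array([-np.sin(s),0,np.cos(s)]);Y=np.array([0,1.,0])
MB=np.array([[.045,.018,.022],[.045,-.018,.022],[-.045,.018,.022],[-.045,-.018,.022],[.025,0,.024]])
def blk(b):
    cx,sx=np.cos(b[2]),np.sin(b[2]);P=MB; a=b[0]+cx*P[:,0]-sx*P[:,1]; e=b[1]+sx*P[:,0]+cx*P[:,1]
    # optional pitch b[3]
    h=P[:,2]+ (b[3]*P[:,0] if len(b)>3 else 0)
    return seat+np.outer(a,X)+np.outer(e,Y)+np.outer(h,Z)
f=lambda q:np.r_[(proj(c,pose(*q[:3],MR))-uR).ravel(),(proj(c,pose(*q[:3],blk(q[3:])))-uB).ravel()]
for x0 in ([.612,-.007,.11,.047,0,0],[.612,-.007,.11,.047,0,0,0]):
    r=least_squares(f,x0); print(r.x.round(4)); print(r.fun.reshape(-1,2).round(1).tolist())
    if len(x0)==6:
        q=r.x; print("pad",pose(*q[:3],blk(q[3:])[-1:])); 
E
python3 fit6.py
```

```text
[ 6.128e-01 -6.500e-03  1.122e-01  4.820e-02  1.000e-04  3.300e-03]
[[-0.9, -0.9], [0.8, -1.3], [-0.4, 1.1], [0.3, 1.2], [-0.2, -0.0], [0.4, 0.0], [-1.5, -1.1], [1.3, -0.5], [-0.6, 1.4], [0.7, 1.3], [0.0, -0.1]]
pad [[ 0.62830152 -0.00452774  0.10759312]]
[ 6.128e-01 -6.500e-03  1.122e-01  4.840e-02  1.000e-04  3.200e-03
  3.860e-02]
[[-0.9, -0.9], [0.8, -1.3], [-0.4, 1.2], [0.3, 1.2], [-0.2, 0.0], [0.4, 0.1], [-1.6, -0.4], [1.5, 0.2], [-0.5, 0.2], [0.6, 0.1], [0.0, 0.2]]
```

Request:
step_arm([
  [-8.6, -30.6, -1.3],
  [-8.6, -30.6, -1.3],
  [-8.6, -30.6, -1.3],
  [-8.6, -30.6, -1.3],
  [-8.6, -30.6, -1.3],
  [-8.6, -30.6, -1.3],
  [-8.6, -30.6, -1.3],
  [-8.6, -30.6, -1.3],
  [-8.6, -30.6, -1.3],
  [-8.6, -30.6, -1.3],
  [-8.6, -30.6, -1.3],
], gripper=[7, 7, 7, 7, 7, 7, 7, 7, 7, 7, 7], spin=[0, 0, 0, 0, 0, 0, 0, 0, 0, 0, 0])

```text
time_s: 9.88
tool_pos: [0.4403, 0.2801, 0.2503]
tool_rot: [3.136, 0.177, -0.003]
wrist_force: [0.1, 0.5, -0.5]
gripper_width: 0.0698
```

```bash
python3 - <<'E'
from h import *
c=cam("wrist"); f=imaging.grab_frame("wrist"); cv2.imwrite("pics/w7.png",f[:,:,::-1]); p,M=tcp(); np.savez("w7.npz",img=f,**c)
print(p,M[:,0],status.get_state()["wrist_force"])
print(proj(c,[[.497,.294,.085],[.497,.296,.133]]))
E
```

```text
[0.44060747 0.27939983 0.25032446] [ 0.99380567  0.11112181 -0.00149481] [-0.50020903 -0.60759098 -0.32280574]
[[311.99653161 158.9575161 ]
 [307.85886612 163.70972776]]
```

View pics/w7.png

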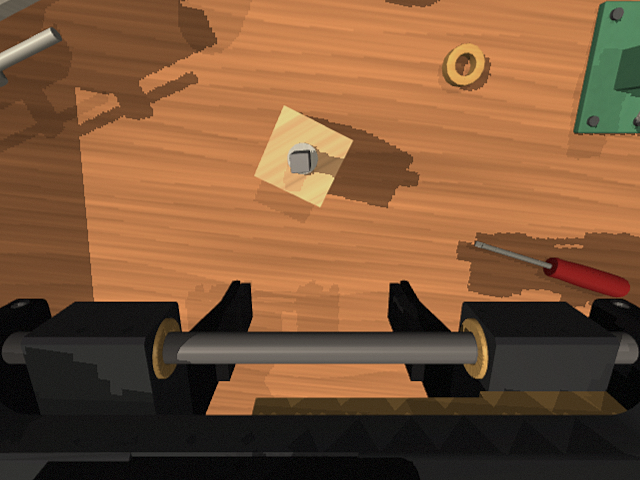

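```bash
python3 - <<'E'
from h import *
f=cv2.imread("pics/w7.png"); o=cv2.resize(f[100:215,245:365],None,fx=5,fy=5,interpolation=cv2.INTER_CUBIC)
cv2.imwrite("pics/crop7.png",o)
E
```

```text
(no output)
```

View pics/crop7.png

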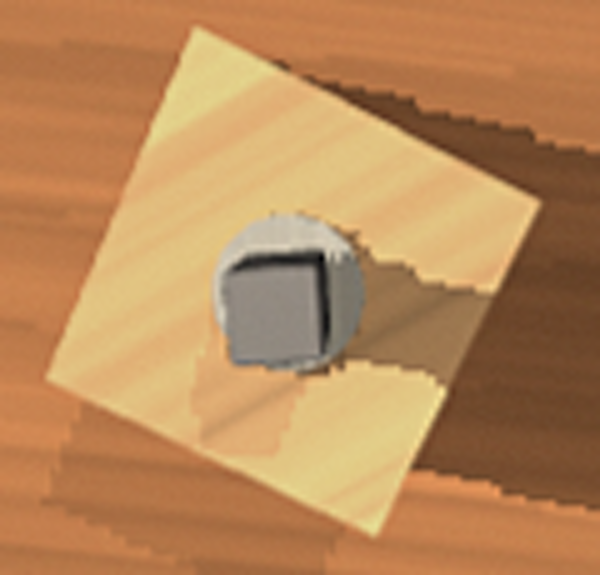

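```bash
python3 - <<'E'
from h import *
d=np.load("w7.npz"); c={k:d[k] for k in ("f","cx","cy","p","R")}
t=lambda L:np.array(L)/5+[245,100]-.4
st=onz(c,t([[195,25],[540,203],[377,538],[48,378]]),.085); print("stand",st.mean(0),np.linalg.norm(np.roll(st,-1,0)-st,axis=1))
h=onz(c,t([[226,280],[318,262],[326,352],[232,362]]),.133); print("head",h.mean(0),np.linalg.norm(np.roll(h,-1,0)-h,axis=1))
e=np.roll(h,-1,0)-h; print(np.degrees(np.arctan2(e[:,1],e[:,0])))
fl=onz(c,t([[289,296]]),.089); print("flange",fl)
print(totool(h.mean(0)),totool(st.mean(0)))
E
```

```text
stand [0.49687235 0.30206563 0.085     ] [0.06394534 0.06385103 0.06388431 0.06356836]
head [0.49721457 0.30198678 0.133     ] [0.0135577  0.01282287 0.0138603  0.01171336]
[ -72.79557223 -168.86194666  102.44974132    9.30395374]
flange [[0.4965217  0.30203803 0.089     ]]
[[ 5.89417404 -1.62066891 11.7229591 ]] [[ 5.86821492 -1.63435207 16.52299788]]
```

Request:
step_arm([
  [3, -1, 2],
  [5.9, -1.65, 5],
  [5.9, -1.65, 8],
  [5.9, -1.65, 10],
  [5.9, -1.65, 11.5],
  [5.9, -1.65, 12.5],
  [5.9, -1.65, 13.3],
  [5.9, -1.65, 13.3],
  [5.9, -1.65, 13.3],
  [5.9, -1.65, 13.3],
], gripper=[7, 7, 7, 7, 7, 7, 7, 7, 7, 7], spin=[-6, -6, -6, -6, -6, -6, -6, -6, -6, -6])

```text
time_s: 10.77
tool_pos: [0.4973, 0.3041, 0.1194]
tool_rot: [-3.123, -0.341, -0.003]
wrist_force: [0.2, -0.7, 1.2]
gripper_width: 0.07
```

Request:
step_arm([
  [0, 0, 0],
  [0, 0, 0],
  [0, 0, 0],
  [0, 0, 0],
  [0, 0, 0],
  [0, 0, 0],
  [0, 0, 0],
  [0, 0, 0],
  [0, 0, 0],
  [0, 0, 0],
  [0, 0, 0],
  [0, 0, 0],
], gripper=[1, 1, 1, 1, 1, 1, 1, 1, 1, 1, 1, 1], spin=[0, 0, 0, 0, 0, 0, 0, 0, 0, 0, 0, 0], squeeze=10)

```text
time_s: 11.77
tool_pos: [0.4967, 0.3031, 0.1181]
tool_rot: [3.122, 0.341, -0.0]
wrist_force: [0.2, -3.0, 1.0]
gripper_width: 0.0139
```

```bash
python3 - <<'E'
from h import *
c=cam("wrist"); f=imaging.grab_frame("wrist"); cv2.imwrite("pics/w8.png",f[:,:,::-1]); p,M=tcp()
print(p,M[:,0],status.get_state()["wrist_force"],status.get_state()["gripper_width"])
E
```

```text
[0.49666342 0.30318314 0.11812447] [ 9.76371257e-01  2.16099782e-01 -2.28123846e-04] [ 1.39275773 -2.34127303  0.21548864] 0.014103157986343685
```

View pics/w8.png

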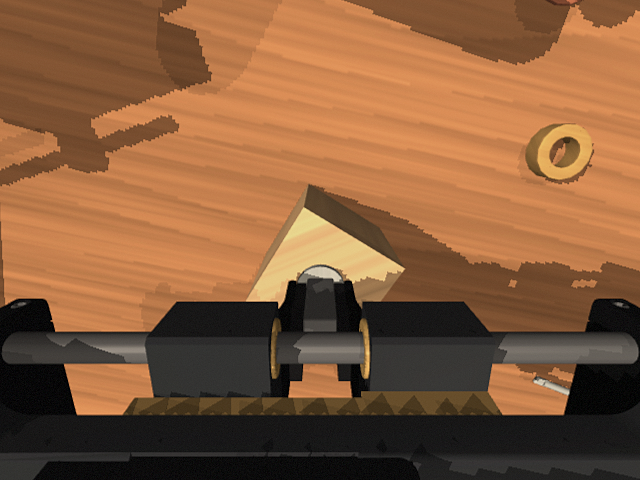

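Request:
step_arm([
  [0, 0.1, -1.5],
  [0, 0.1, -3],
  [0, 0.1, -4.1],
  [0, 0.1, -4.1],
  [0, 0.1, -4.1],
], gripper=[1, 1, 1, 1, 1], spin=[0, 0, 0, 0, 0], squeeze=10)

```text
time_s: 12.23
tool_pos: [0.4969, 0.3031, 0.1596]
tool_rot: [-3.123, -0.342, -0.002]
wrist_force: [0.6, -0.2, -0.9]
gripper_width: 0.0137
```

Request:
step_arm([
  [0, 0, 0],
  [0, 0, 0],
  [-0.4, 0, 0],
  [-0.8, 0, 0],
  [-1.2, 0, 0],
  [-1.6, 0, 0],
  [-2.0, 0, 0],
  [-2.4, 0, 0],
  [-2.8, 0, 0],
  [-2.8, 0, 0],
], gripper=[1, 1, 1, 1, 1, 1, 1, 1, 1, 1], spin=[0, 0, 0, 0, 0, 0, 0, 0, 0, 0], squeeze=4)

```text
time_s: 13.07
tool_pos: [0.4684, 0.2968, 0.1593]
tool_rot: [3.122, 0.343, -0.0]
wrist_force: [-0.3, -0.4, -0.3]
gripper_width: 0.0143
```

```bash
python3 - <<'E'
from h import *
c=cam("wrist"); f=imaging.grab_frame("wrist"); cv2.imwrite("pics/w9.png",f[:,:,::-1]); p,M=tcp()
print(p,M[:,0],status.get_state()["wrist_force"],status.get_state()["gripper_width"])
c=cam("scene");f=imaging.grab_frame("scene");u,v=np.int32(proj(c,p)[0]);print(u,v)
cv2.imwrite("pics/s9.png",cv2.resize(f[v-30:v+90,u-60:u+60],None,fx=5,fy=5,interpolation=cv2.INTER_CUBIC)[:,:,::-1])
E
```

```text
[0.46877066 0.29698563 0.15936976] [ 9.76192588e-01  2.16905571e-01 -5.89052074e-05] [-0.23622145 -0.54712557 -1.2978195 ] 0.013646283555170897
443 155
```

View pics/w9.png

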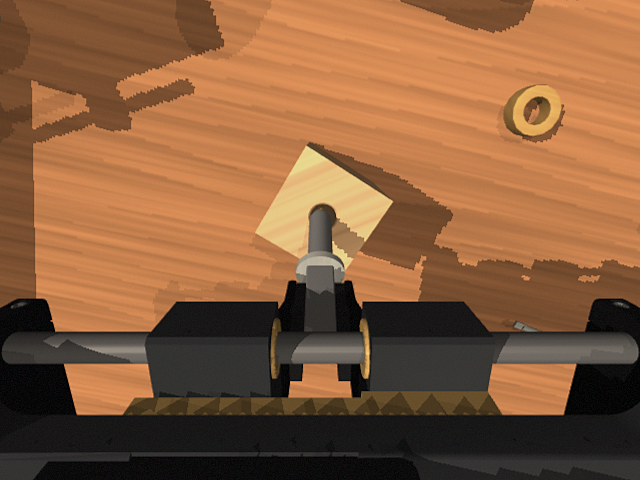

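View pics/s9.png

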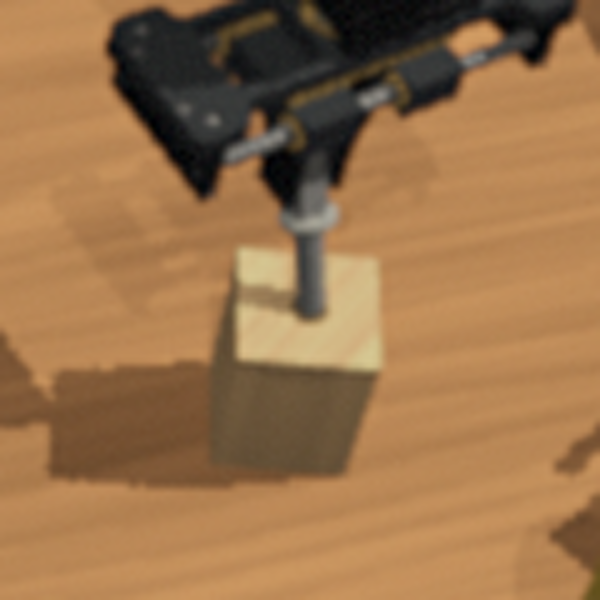

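Request:
step_arm([
  [0, 0, 0],
  [0, 0, 0],
  [0, 0, 0],
  [-0.3, 0, -0.8],
  [-0.8, 0, -2.1],
  [-1.4, 0, -3.8],
  [-2, 0, -5.5],
  [-2.5, 0, -7],
  [-2.5, 0, -7],
  [-2.5, 0, -7],
], gripper=[0.5, 0.5, 0.5, 0.5, 0.5, 0.5, 0.5, 0.5, 0.5, 0.5], spin=[0, 0, 0, 0, 0, 0, 0, 0, 0, 0], squeeze=35)

```text
time_s: 14.0
tool_pos: [0.4453, 0.292, 0.2307]
tool_rot: [-3.123, -0.342, -0.005]
wrist_force: [-0.0, 0.1, -1.9]
gripper_width: 0.0138
```

```bash
python3 - <<'E'
from h import *
c=cam("wrist"); f=imaging.grab_frame("wrist"); cv2.imwrite("pics/w10.png",f[:,:,::-1]); p,M=tcp(); np.savez("w10.npz",img=f,tp=p,tM=M,**c)
cv2.imwrite("pics/crop10.png",cv2.resize(f[150:320,260:380],None,fx=3.5,fy=3.5,interpolation=cv2.INTER_CUBIC)[:,:,::-1])
print(p,M[:,0],status.get_state()["wrist_force"],status.get_state()["gripper_width"])
E
```

```text
[0.44502664 0.29138736 0.22955872] [0.97629356 0.21644753 0.00116311] [-0.40294371 -0.51687267 -1.58430198] 0.013842849801029145
```

View pics/w10.png

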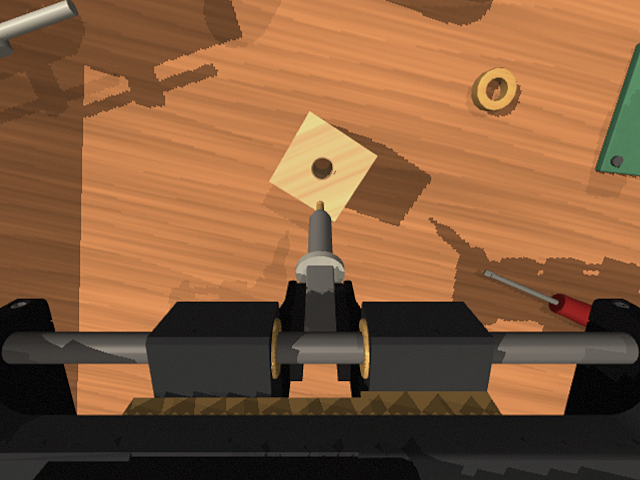

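View pics/crop10.png

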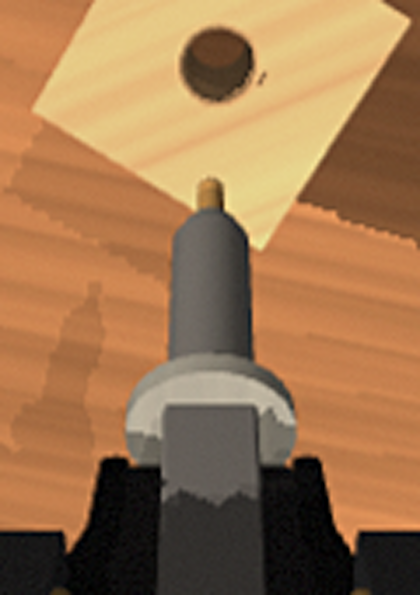

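```bash
cat > fit10.py <<'E'
from h import *
from scipy.optimize import least_squares
d=np.load("w10.npz"); c={k:d[k] for k in ("f","cx","cy","p","R")}; p=d["tp"];M=d["tM"]
v=lambda y:y/3.5+150-.4
# points in probe frame (x toward tool +x, z up), measured crop y
pts=np.array([[0,0,-64],[13,0,4],[13,0,0],[7,0,4]])/1000; ys=v(np.array([178,372,353,404]))
def world(q,P):
    th,x0,g=q; X=P[:,0];Z=P[:,2]-g
    # head leans to -x: probe z axis in tool = (-sin, 0, -cos); probe x = (cos,0,-sin)
    T=np.c_[x0+X*np.cos(th)-Z*np.sin(th), P[:,1], -X*np.sin(th)-Z*np.cos(th)]
    return p+T@M.T
if __name__=="__main__":
    f=lambda q:np.r_[proj(c,world(q,pts))[:,1]-ys,(q[2]-.033)/.001,(q[1])/.0015]
    r=least_squares(f,[.35,0,.033],x_scale=[.1,.001,.001]); J=np.linalg.inv(r.jac.T@r.jac)
    print(np.degrees(r.x[0]),r.x[1:],r.fun.round(2),np.degrees(J[0,0]**.5),J[1,1]**.5)
    for th in (16,18,20,22): print(th,(proj(c,world([np.radians(th),0,.033],pts))[:,1]-ys).round(1))
    tip=world(r.x,pts[:1]); print("tip tool cm",(tip-p)@M*100)
E
python3 fit10.py
```

```text
23.56577265115046 [-0.00146016  0.0324736 ] [ 0.11  0.03  0.07 -0.56 -0.53 -0.97] 0.6366183695099388 0.0007512187332635286
16 [13.6  0.3  1.2  0.5]
18 [ 9.3 -0.8 -0.1 -0.7]
20 [ 5.1 -1.8 -1.3 -1.9]
22 [ 0.8 -2.7 -2.5 -3.1]
tip tool cm [[3.71101299e+00 6.90501259e-16 8.84278680e+00]]
```

Request:
step_arm([
  [0.5, 2, 0],
  [1.2, 5, 0],
  [1.9, 8.5, 0],
  [2.7, 12, 0],
  [3.5, 15.5, 0],
  [4.2, 19, 0],
  [5, 22.5, 0],
  [5.8, 26, 0],
  [6.6, 29.5, 0],
  [7.1, 31.5, 0],
  [7.1, 32.4, 0],
  [7.1, 32.4, 0],
], gripper=[0.5, 0.5, 0.5, 0.5, 0.5, 0.5, 0.5, 0.5, 0.5, 0.5, 0.5, 0.5], spin=[0, 1, 2, 3, 4, 5, 6.1, 6.1, 6.1, 6.1, 6.1, 6.1], squeeze=35)

```text
time_s: 15.05
tool_pos: [0.5842, -0.0124, 0.2275]
tool_rot: [-3.137, -0.169, 0.004]
wrist_force: [-0.4, -0.3, -1.7]
gripper_width: 0.0137
```

```bash
python3 - <<'E'
from h import *
c=cam("wrist"); f=imaging.grab_frame("wrist"); cv2.imwrite("pics/w11.png",f[:,:,::-1]); p,M=tcp(); np.savez("w11.npz",img=f,tp=p,tM=M,**c)
print(p,M[:,0],status.get_state()["wrist_force"],status.get_state()["gripper_width"])
tip=p+M@[.0371,0,.0884]; print("tip",tip,proj(c,tip),"pad",proj(c,[.6283,-.0045,.1076]),"tipdist tool cm",totool([.6283,-.0045,.1076])-[3.71,0,8.84])
E
```

```text
[ 0.58378854 -0.00958276  0.22796749] [ 0.99389247  0.11032879 -0.0023046 ] [-0.66665954  0.77754489 -0.9477564 ] 0.013452298455161516
tip [ 0.62044549 -0.00538618  0.13948231] [[316.3228393  200.22179261]] pad [[316.6737434  181.61186594]] tipdist tool cm [[7.97778242e-01 3.14531342e-03 3.18639980e+00]]
```

View pics/w11.png

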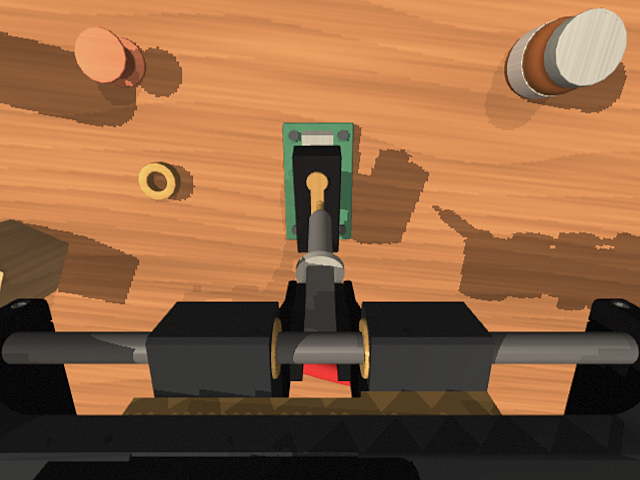

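Request:
step_arm([
  [0.2, 0, 0.8],
  [0.4, 0, 1.5],
  [0.5, 0, 2.1],
  [0.53, 0, 2.44],
  [0.53, 0, 2.44],
  [0.53, 0, 2.44],
  [0.53, 0, 2.44],
], gripper=[0.5, 0.5, 0.5, 0.5, 0.5, 0.5, 0.5], spin=[0, 0, 0, 0, 0, 0, 0])

```text
time_s: 15.68
tool_pos: [0.5897, -0.0087, 0.2051]
tool_rot: [3.136, 0.176, 0.001]
wrist_force: [-0.1, 0.2, -0.3]
gripper_width: 0.0136
```

```bash
python3 - <<'E'
from h import *
c=cam("wrist"); p,M=tcp(); f=imaging.grab_frame("wrist"); p2,_=tcp()
cv2.imwrite("pics/w12.png",cv2.resize(f[130:290,250:390],None,fx=3.7,fy=3.7,interpolation=cv2.INTER_CUBIC)[:,:,::-1])
print(p,p2,M[:,0],status.get_state()["wrist_force"])
tip=p+M@[.0371,0,.0884]; pad=np.array([.6283,-.0045,.1076]); print("tip",tip,proj(c,tip),"pad",proj(c,pad),"tipdist tool cm",totool(pad)-[3.71,0,8.84])
n="scene"; c=cam(n); f=imaging.grab_frame(n); u,v=np.int32(proj(c,pad)[0]); print(u,v,(proj(c,tip)-[u-50,v-60])*6,(proj(c,pad)-[u-50,v-60])*6)
cv2.imwrite("pics/s12.png",cv2.resize(f[v-60:v+30,u-50:u+50],None,fx=6,fy=6,interpolation=cv2.INTER_CUBIC)[:,:,::-1])
E
```

```text
[ 0.58974744 -0.00868904  0.20506526] [ 0.58984435 -0.00877714  0.20520891] [9.93722229e-01 1.11875039e-01 3.27294191e-04] [ 0.21582778  1.38838998 -0.63309551]
tip [ 0.62664512 -0.00455153  0.11667741] [[321.01670521 199.99459892]] pad [[321.17233592 195.17816583]] tipdist tool cm [[0.15308522 0.00201882 0.92334288]]
328 255 [[302.15109912 344.7776409 ]] [[302.93130192 362.37830552]]
```

View pics/w12.png

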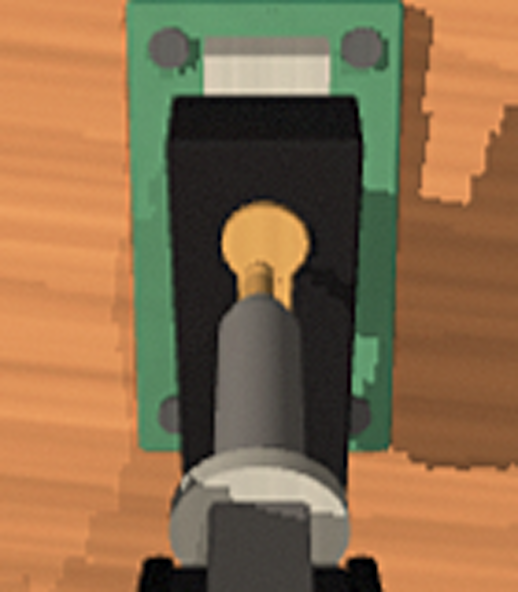

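View pics/s12.png

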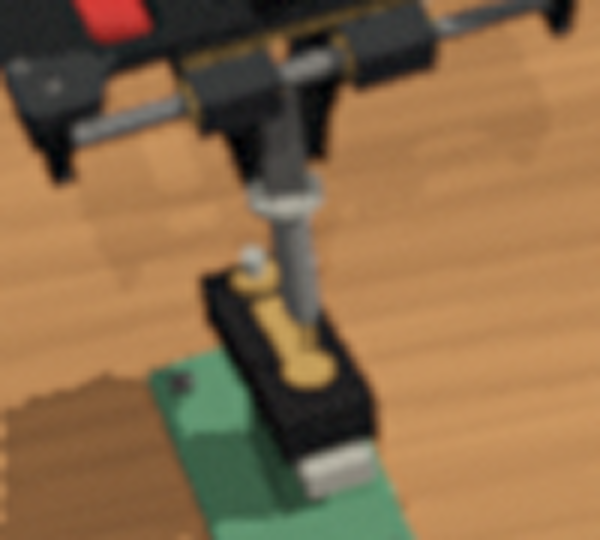

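Request:
step_arm([
  [0.03, 0.1, 0.2],
  [0.06, 0.1, 0.35],
  [0.08, 0.1, 0.45],
  [0.08, 0.1, 0.5],
  [0.08, 0.1, 0.5],
  [0.08, 0.1, 0.5],
], gripper=[0.5, 0.5, 0.5, 0.5, 0.5, 0.5], spin=[0, 0, 0, 0, 0, 0])

```text
time_s: 16.28
tool_pos: [0.5905, -0.0098, 0.1998]
tool_rot: [3.137, 0.175, -0.0]
wrist_force: [0.4, 1.1, -1.2]
gripper_width: 0.0137
```

```bash
cat > favg.py <<'E'
from h import *
F=[];P=[]
for i in range(20):
    f=imaging.grab_frame("wrist"); s=status.get_state(); F.append(s["wrist_force"]); P.append(s["tool_pos"])
F=np.array(F); print("t",s["time_s"],"F",F.mean(0).round(2),"+-",(F.std(0)/20**.5).round(2)); print("p",np.mean(P,0).round(4))
p,M=np.mean(P,0),tcp()[1]; pad=np.array([.6283,-.0045,.1076]); print("tip->pad cm",((pad-p)@M*100-[3.71,0,8.84]).round(2))
import sys; cv2.imwrite(f"pics/{sys.argv[1]}.png",cv2.resize(f[150:290,250:390],None,fx=4,fy=4,interpolation=cv2.INTER_CUBIC)[:,:,::-1])
E
python3 favg.py w13
```

```text
t 17.2833 F [ 0.04 -0.02 -0.94] +- [0.1  0.11 0.12]
p [ 0.5906 -0.0098  0.1998]
tip->pad cm [ 0.1  -0.11  0.38]
```

View pics/w13.png

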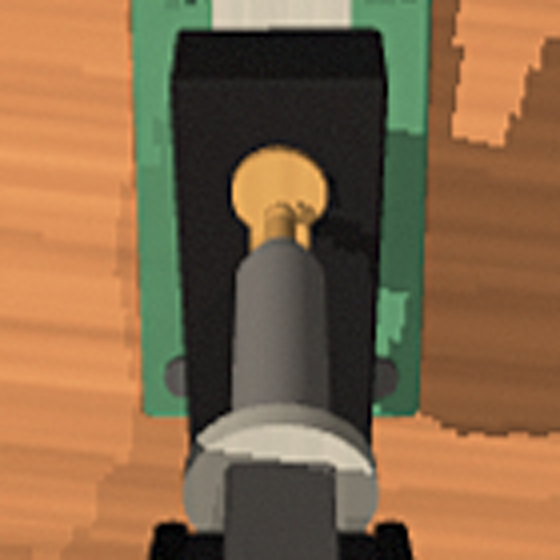

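Request:
step_arm([
  [0.1, 0, 0.1],
  [0.15, 0, 0.2],
  [0.2, 0, 0.3],
  [0.21, 0, 0.4],
  [0.23, 0, 0.5],
  [0.25, 0, 0.57],
  [0.25, 0, 0.57],
], gripper=[0.5, 0.5, 0.5, 0.5, 0.5, 0.5, 0.5], spin=[0, 0, 0, 0, 0, 0, 0])

```text
time_s: 17.87
tool_pos: [0.5933, -0.0095, 0.1943]
tool_rot: [3.137, 0.176, 0.001]
wrist_force: [-1.2, 0.0, 1.1]
gripper_width: 0.0139
```

```bash
python3 favg.py w14
```

```text
t 18.8667 F [ 0.12 -0.16  1.64] +- [0.11 0.08 0.11]
p [ 0.5932 -0.0095  0.1942]
tip->pad cm [-0.16 -0.11 -0.17]
```

View pics/w14.png

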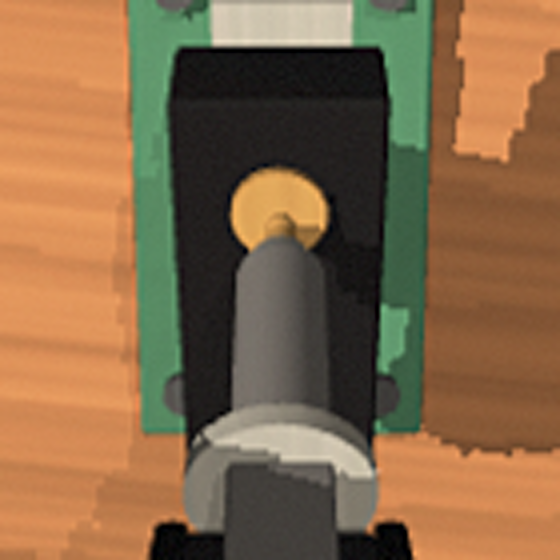

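Request:
step_arm([
  [0.01, 0, 0.03],
  [0.03, 0, 0.06],
  [0.03, 0, 0.06],
  [0.03, 0, 0.06],
  [0.03, 0, 0.06],
  [0.03, 0, 0.06],
], gripper=[0.5, 0.5, 0.5, 0.5, 0.5, 0.5], spin=[0, 0, 0, 0, 0, 0])

```text
time_s: 19.37
tool_pos: [0.5934, -0.0095, 0.1936]
tool_rot: [3.137, 0.175, 0.0]
wrist_force: [0.1, -0.4, 1.8]
gripper_width: 0.0141
```

```bash
python3 favg.py w15; python3 - <<'E'
from h import *
f=imaging.grab_frame("wrist"); p,M=tcp(); c=cam("wrist"); np.savez("w10.npz",img=f,tp=p,tM=M,**c)
cv2.imwrite("pics/w15f.png",f[:,:,::-1]); cv2.imwrite("pics/crop15.png",cv2.resize(f[150:320,260:380],None,fx=3.5,fy=3.5,interpolation=cv2.INTER_CUBIC)[:,:,::-1])
c=cam("scene");f=imaging.grab_frame("scene");u,v=np.int32(proj(c,[.6283,-.0045,.1076])[0])
cv2.imwrite("pics/s15.png",cv2.resize(f[v-60:v+30,u-50:u+50],None,fx=6,fy=6,interpolation=cv2.INTER_CUBIC)[:,:,::-1])
E
```

```text
t 20.3667 F [ 0.39 -0.1   2.29] +- [0.12 0.11 0.1 ]
p [ 0.5934 -0.0095  0.1935]
tip->pad cm [-0.18 -0.11 -0.25]
```

View pics/crop15.png

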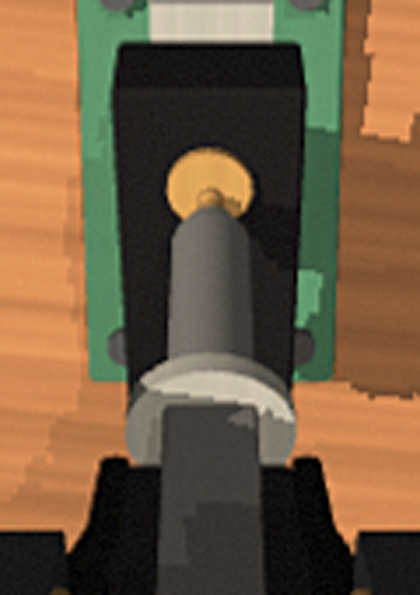

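View pics/s15.png

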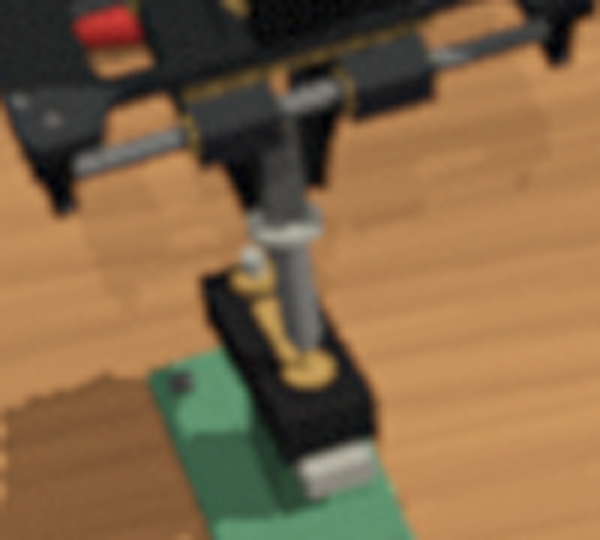

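Request:
step_arm([
  [0.03, 0, -0.01],
  [0.06, 0, -0.02],
  [0.1, 0, -0.03],
  [0.1, 0, -0.03],
  [0.1, 0, -0.03],
  [0.1, 0, -0.03],
  [0.1, 0, -0.03],
  [0.1, 0, -0.03],
], gripper=[0.5, 0.5, 0.5, 0.5, 0.5, 0.5, 0.5, 0.5], spin=[0, 0, 0, 0, 0, 0, 0, 0])

```text
time_s: 21.13
tool_pos: [0.5941, -0.0094, 0.1937]
tool_rot: [3.137, 0.176, -0.001]
wrist_force: [-1.4, -0.8, 1.8]
gripper_width: 0.014
```

```bash
python3 favg.py w16; python3 - <<'E'
from h import *
f=imaging.grab_frame("wrist"); p,M=tcp(); c=cam("wrist"); np.savez("w16.npz",img=f,tp=p,tM=M,**c)
cv2.imwrite("pics/crop16.png",cv2.resize(f[150:320,260:380],None,fx=3.5,fy=3.5,interpolation=cv2.INTER_CUBIC)[:,:,::-1])
E
```

```text
t 22.1333 F [-1.55 -0.19  1.49] +- [0.07 0.07 0.11]
p [ 0.5942 -0.0094  0.1937]
tip->pad cm [-0.27 -0.11 -0.23]
```

View pics/crop16.png

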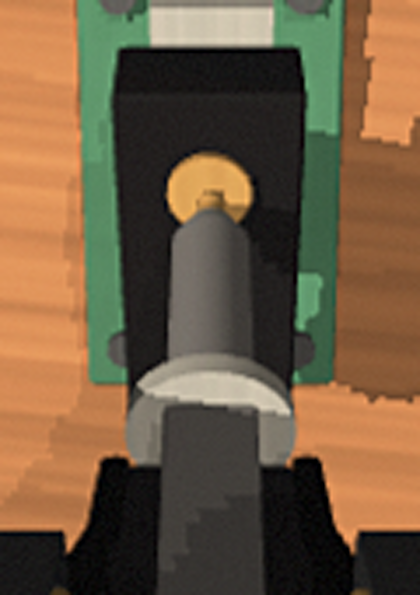

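```bash
python3 - <<'E'
from plant import status, close_job
s=status.get_state(); print(s["time_s"],s["wrist_force"],s["gripper_width"]); print(close_job())
E
```

```text
22.1833 [-1.24701528  0.13020942  2.31224714] 0.013393979197052926
the job is handed in; nothing more can be done
None
```

I put the block on the sloping rest and let go of it, then handed in at 22.2 s with the probe held on its pad. The interface gave no verdict, so these are my own last checks.

- **Block:** An image fit right after release put it 48 mm up the slope (allowed 41 to 53) and within about 0.1 mm of the centreline, with the stud end down. That leaves it about 3 mm short of touching the lip. A second fit allowing pitch gave about 2° off flat, which I put down to measurement error. By eye, it did not move when the probe pressed on it.
- **Probe tilt:** The tool could only point straight down, so I tilted the probe in the grip by levering it against the rim of the stand's hole. I measured a tilt of 22 to 23.6° against the 20° slope, so it is about 2 to 4° off square. The limit is 8°.
- **Tip:** It sits roughly 2 mm below the pad centre (limit 6 mm). My first tip estimate was about 2 mm off: the tip touched about 2 mm earlier than it predicted.
- **Press:** The averaged wrist force gave about 2.9 N along the probe, which means the spring tip is about 4.7 mm in. There is a small sideways load of about 0.7 N. I tried to centre the tip with a 1 mm nudge up the slope. It stuck and only changed the sideways load, so I left it there.
- **Bystanders:** I planned every move clear of the other things and saw no contact in the pictures. I did not measure their positions again at the end.

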